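# Vent the fruit dryer with its push-pull damper knob

## Task

Vent the damp air out of the tray dryer: first slide the lidded box of dried fruit that stands in front of the vent's red push-pull knob about 15 cm sideways along the bench, out of the knob's way, keeping it flat on the bench. Then pull the knob straight out until it clicks into its on detent, let go so that it stays out by itself for two seconds, and push it fully home again. Do not force the knob, and leave everything else on the bench where it is.

Things in the scene. Friction and masses are not known exactly. Their poses are not given: they have to be found in the camera images.
- vent: The dryer's exhaust damper, fixed to the bench: a grey metal box 150 mm wide, 130 mm high, whose upright front plate carries the red knob; a duct behind leads to the dryer cabinet 300 mm behind the plate. Nothing stands above the box. Origin on the bench under the middle of the front plate; x is level and points from the plate back into the box (the knob pulls out along -x), y along the plate, z up.
- knob_face (a point): Centre of the front face of the red knob's head, on the knob's level axis 100 mm above the bench; moves with the knob, axes as the vent's. The head is a disc 60 mm across and 22 mm thick. When home its face is 74 mm in front of the front plate.
- rod_gap (a point): Middle of the bare rod behind the head, 26 mm behind the head's back; moves with the knob. The rod is 14 mm thick (26 mm over the first 8 mm behind the head). When home 44 mm of rod show between the head's back and a guide bush 36 mm across and 8 mm long on the plate. The box's top edge is only 30 mm above the rod's axis.
- vent_knob (a joint): How far the knob is out, m; 0 is home. A sprung ball rides over lobes on the rod. Pulling it off home takes up to 13 N, fading by 13 mm; a 3 to 4 N spring draws it back from there on. The on detent's collar is clamped anywhere on the rod, unseen: the pull rises to 13 N again, clicks, and within 2 mm meets a solid stop, at 26 to 69 mm. Only there does it stay out when let go. More than 30 N strains it.
- knob_axis (a point): Fixed point of the vent where the knob's axis meets the front plate, 100 mm above the bench, axes as the vent's. Pushing the knob in: up to 8 N takes it out of the on detent, the spring then draws it in, but only to about 13 mm out; up to 8 N more pushes it over the last lobe, and it clicks home against a solid stop.
- box_centre (a point): Centre (half-way up) of the storage box in the knob's way: clear plastic, blue seal under the lid, full of green kiwi slices, 180 mm long (x, roughly along the knob's pull), 110 mm wide (y), 75 mm high, 0.4 to 0.7 kg, loose on the bench, too wide to grasp. At the start its near end is 15 to 45 mm in front of the knob's face.
- scale: Bystander: grey bench scale with a steel pan, 210 x 220 x 49 mm. Origin under its centre.
- jar: Bystander: dark red jar, 90 mm across, 130 mm high. Origin under its centre.
- spray: Bystander: white bottle with a blue cap, 72 mm across, 200 mm high. Origin under its centre.
- scoop: Bystander: steel scoop, about 220 mm long, 37 mm high. Origin under the back of its pan.
- small_box: Bystander: clear lidded box of dark red dried slices, 160 x 120 x 65 mm. Origin under its centre.
There are look-alikes about, which are no part of the job. What is shaped like the part that bears box_centre but purple is not meant.

How it is judged:
On the way, in this order (a step that is already met when the one before it is completed fails the run):
1. the box stands flat on the bench with its centre at least 120 mm to either side of the knob's line of travel, and the knob is still home ((y of box_centre in the frame of vent above 0.12 m or y of box_centre in the frame of vent below -0.12 m) and angle between box_centre's own z axis and vertical below 0.1 rad and height (world z) of box_centre below 0.043 m and value of joint vent_knob below 0.004 m), for 0.2 s.
2. the knob stays out in its on detent by itself (more than 22 mm out, touched by nothing of the robot) for two seconds (value of joint vent_knob above 0.022 m and contact force between each of the arm, the fingers and vent below 0.2 N), for 1.8 s.
At the end, for the whole second after the job is handed in: the knob is fully home (less than 3 mm out) and at rest; the fruit box stands flat on the bench with its centre at least 120 mm to either side of the knob's line of travel (value of joint vent_knob below 0.003 m and velocity of joint vent_knob below 0.005 m/s and (y of box_centre in the frame of vent above 0.12 m or y of box_centre in the frame of vent below -0.12 m) and angle between box_centre's own z axis and vertical below 0.1 rad and height (world z) of box_centre below 0.043 m); the robot touches nothing.
It fails at once if the knob or the damper is pulled, pushed or struck with more than 30 N (contact force between any of the arm, the fingers and vent above 30 N).
It fails at once if the fruit box is tipped by more than 20 degrees or lifted off the bench (angle between box_centre's own z axis and vertical above 0.35 rad or height (world z) of box_centre above 0.07 m).
It fails at once if a bystander is moved by more than 20 mm (distance of any of scale, jar, spray, scoop, small_box from where it was at the start of the episode above 0.02 m).
It also fails if it takes over 61 s, if anything falls off the work surface, if the arm or the gripper's body presses on something with over 40 N, if the wrist force passes 120 N, or if a joint passes its speed limit or range.

## Robot

A 6-joint arm with a two-finger parallel gripper is mounted at the origin on the work surface. World frame = base frame: x ahead of the robot, y to its left, z up, the work surface at z = 0. Lengths are in m, angles in rad, forces in N, time in s.
With the tool pointing down it reaches from about 0.35 to 0.775 m from the base axis. Payload 5.5 kg.
Tool frame: the origin (TCP) lies at the very end of the fingers, on their centre line; the grasp point (between the pads) lies 19 mm behind it (grip_point_offset is the distance from the TCP to the grasp point, in m); z points along the fingers, y is the direction in which the jaws open and shut (so a half turn about z gives the same grasp; the last joint's range is limited). The gripper opens to 85 mm and grips with 20 to 120 N. Pads are 22 mm wide; open, the fingers measure 114 mm over their backs; the gripper's body (76 mm by 85 mm) begins 54 mm behind the grasp point. The pads swing forward as they close: fully open they stand 13 mm farther back than shut.
Start: joints at [1.019, 0.313, 0.046, 1.304, 0, 1.431], TCP at [0.23, 0.527, 0.231] pointing down, gripper open.
Joint ranges: [-2.76, 2.76], [-0.86, 1.69], [-1.03, 1.26], [-2.2, 2.34], [-1.47, 1.5], [-3.14, 3.14]. Speed limits (rad/s): [2.57, 2.57, 3.14, 3.14, 3.14, 3.14].

## Interface

Orientations are given as a unit quaternion [w, x, y, z].
In Python, from workcell import * gives the robot as it stands.
- The arm moves only by the shell command python3 -m crank 'ROWS' [OPENING] [FORCE]. ROWS is a JSON object of lists of equal length, an entry for each row: "travel": the shift along the tool's x, y, z in units of 40 mm (1.0 is 40 mm), a list of three; "turn": the turn about the tool's z in rad. In form: {"travel": [[x, y, z], ...], "turn": [turn, ...]}. A call has 1 to 5 rows; each row is the pose to reach, as a shift and turn from the pose commanded when the call began, along the tool's axes at that moment; what a row does not reach only later rows make up. A row lasts 1/12 s, in which the tool goes at most 41.7 mm and 7.16 degrees, less where a joint would pass 70% of its speed; a pose out of reach is approached as far as the arm can. A call with a gripper value outside its range is refused whole. OPENING is the finger opening in mm, from 0 to 85.4, set as the call begins (- or left out, the last holds). The fingers move at their own pace and stop on an object; FORCE is the grip in N (left out, the last holds). Time passes only in rows, so rows that repeat a pose let the fingers close. It gives the time, the measured TCP pose, the force and the opening at its end, in the units of the state.
- get_state(): the state, without advancing time (a new reading comes with each control period).
- read_camera(name): name is "scene" or "top" or "wrist"; returns a dict with "image" (384x512x3 uint8, red, green, blue), "K" (3x3 intrinsics, pixels), "R" (3x3) and "t" (3): a world point X has camera coordinates R X + t. Camera axes: x right, y down, z forward; pixel columns grow to the right and rows downward; lengths in m; the calibration is good to about 2 mm. A picture is of the moment at which its call begins. There is no depth.
- hand_in(): hands the job in, once; it reports no verdict.
The state is a dict: "clock": time; "joint_pos": joint angles; "qvel": joint speeds; "tau": joint torques, N m; "tcp_pos": TCP position; "orientation": TCP orientation; "wrist_force": force on the tool from outside, world axes, zero at the start; "ft_torque": the same for the moment, N m; "finger_gap": finger opening in m.
Only numpy, scipy, OpenCV 4.12 (cv2) and the standard library are available. Lean on these libraries where they do the work, as an engineer would, in place of code of your own. Each camera call takes 0.05 s, during which the arm holds its last target. There are 200 camera calls.

## Working session

There is one attempt and no reset: what is moved stays moved. The work goes in short steps, Python scripts to look and compute and a shell command to move; the robot and the scene stay as the last step left them, time stands still between calls to the robot, and variables do not carry over. Pictures are saved under pics/ and viewed, about 8 in all and at most 12, crops included, and the job is handed in when it is done.

```bash
mkdir -p pics; cat > h.py <<'E'
from workcell import *
import numpy as np, cv2, sys
from scipy.spatial.transform import Rotation as Ro
def cam(n,f):
    c=read_camera(n); cv2.imwrite('pics/'+f,cv2.cvtColor(c['image'],cv2.COLOR_RGB2BGR)); 
    np.savez('pics/'+f+'.npz',**{k:np.array(c[k]) for k in('image','K','R','t')}); return c
def load(f): return np.load('pics/'+f+'.npz')
def atz(c,u,v,z):
    K,R,t=c['K'],c['R'],c['t']; d=R.T@np.linalg.inv(K)@np.array([u,v,1.]); o=-R.T@t
    return o+d*(z-o[2])/d[2]
def proj(c,X):
    p=c['K']@(c['R']@np.array(X)+c['t']); return p[:2]/p[2]
def rot():
    q=get_state()['orientation']; return Ro.from_quat([q[1],q[2],q[3],q[0]]).as_matrix()
def go(target): # units in tool axes
    s=get_state(); return rot().T@(np.array(target)-s['tcp_pos'])/0.04
E
python3 - <<'E'
from h import *
a=cam('scene','s1.png');b=cam('top','t1.png')
cv2.imwrite('pics/st.png',np.vstack([cv2.imread('pics/s1.png'),cv2.imread('pics/t1.png')])[:, :])
for c in(a,b):print(c['K'],c['R'],c['t'])
print(get_state(),rot())
E
```

```text
[[466.44855813   0.         262.11791172]
 [  0.         466.44855813 190.36233458]
 [  0.           0.           1.        ]] [[-0.35909137  0.93330012 -0.002067  ]
 [ 0.73055991  0.27970655 -0.62293376]
 [-0.58080599 -0.22520021 -0.78227186]] [ 0.20918052 -0.37241977  1.61968908]
[[361.919417     0.         257.08603315]
 [  0.         361.919417   192.71329496]
 [  0.           0.           1.        ]] [[-0.02888322 -0.99945018  0.01628169]
 [-0.99708887  0.02765744 -0.07105528]
 [ 0.0705659  -0.0182866  -0.99733949]] [0.01471093 0.54777756 1.04104444]
{'clock': 0.1, 'joint_pos': array([1.01941325e+00, 3.13940325e-01, 4.50828712e-02, 1.30362155e+00,
       3.02017842e-05, 1.43119294e+00]), 'qvel': array([ 0.00071019, -0.00314074,  0.00396929, -0.00114083,  0.002043  ,
        0.00151029]), 'tau': array([ 1.33045523e-03, -4.81725276e+01,  2.99244386e+01,  1.27140855e-02,
       -2.07928456e-04, -3.21279515e-05]), 'tcp_pos': array([0.22989315, 0.5265322 , 0.23048554]), 'orientation': array([-2.99137620e-04,  2.04438230e-01,  9.78879105e-01, -7.86510411e-04]), 'wrist_force': array([-0.37574272, -0.46352832,  0.3915414 ]), 'ft_torque': array([ 0.0141398 , -0.0123422 , -0.02496679]), 'finger_gap': 0.08521760835113167} [[-9.16409841e-01  4.00240153e-01 -9.07224724e-04]
 [ 4.00241094e-01  9.16408783e-01 -1.41748688e-03]
 [ 2.64053538e-04 -1.66210754e-03 -9.99998584e-01]]
```

View pics/t1.png

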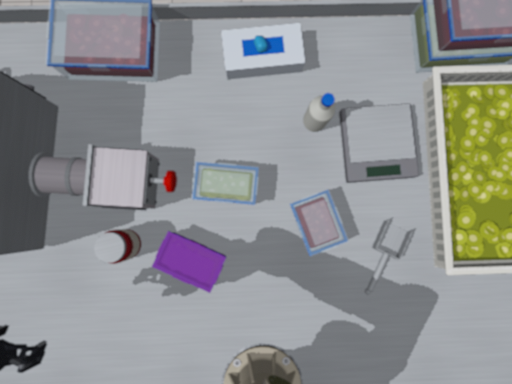

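View pics/s1.png

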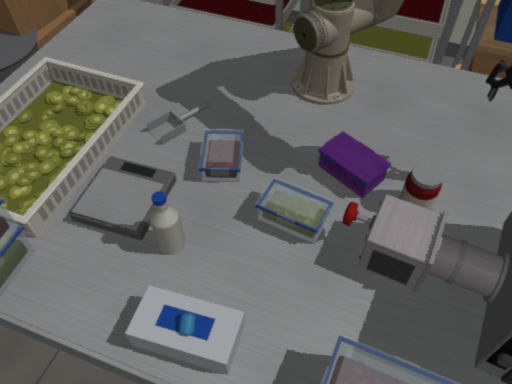

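Top view: the robot base is at (263,380). The red knob is at (170,181), pulling to the right (about world -y). The kiwi box is at (226,183).

Could be taken for the target:
- purple box (190,262): excluded by colour
- small red-slice box (319,222): a bystander
- large red-slice box (103,38)
- white box (263,48)

I choose the green kiwi box with the blue seal at (226,183), directly in front of the knob. Next is a close crop to check it and measure.

```bash
python3 - <<'E'
from h import *
im=cv2.imread('pics/t1.png')[135:235,80:270]
cv2.imwrite('pics/c1.png',cv2.resize(im,None,fx=4,fy=4,interpolation=cv2.INTER_CUBIC))
b=load('t1.png');a=load('s1.png')
for u,v in((194,164),(258,166),(256,203),(193,198)):print('lid',atz(b,u,v,.075))
for u,v in((150,180),(151,149),(147,208)):print('platetop',atz(b,u,v,.13))
print('knob',atz(b,175,181,.1),'purple',atz(b,225,262,.075),atz(b,172,232,.075),'tissue',atz(b,229,76,.0),'spray',atz(b,315,125,0))
for c,n in((a,'scene'),(b,'top')):
    h=cv2.cvtColor(c['image'],cv2.COLOR_RGB2HSV);m=(((h[...,0]<6)|(h[...,0]>174))&(h[...,1]>200)&(h[...,2]>120)).astype(np.uint8)
    k,l,s,ce=cv2.connectedComponentsWithStats(m)
    for i in range(1,k):
        if s[i,4]>30:print(n,s[i],ce[i],atz(c,*ce[i],.1))
E
```

```text
lid [0.6290051  0.17346937 0.075     ]
lid [ 0.61867219 -0.0044902   0.075     ]
lid [0.5155662  0.00405148 0.075     ]
lid [0.53430357 0.17779336 0.075     ]
platetop [0.58126526 0.28047725 0.13      ]
platetop [0.66325809 0.27720338 0.13      ]
platetop [0.50822128 0.28882943 0.13      ]
knob [0.58014764 0.22156688 0.1       ] purple [0.35660007 0.09342564 0.075     ] [0.44247873 0.23676547 0.075     ] tissue [0.90842905 0.07417094 0.        ] spray [ 0.75021366 -0.18265072  0.        ]
scene [350 204   7  11  45] [352.46666667 208.73333333] [0.56755352 0.2349771  0.1       ]
top [165 172   7  19 106] [168.3490566  180.83962264] [0.58107012 0.23946201 0.1       ]
```

View pics/c1.png

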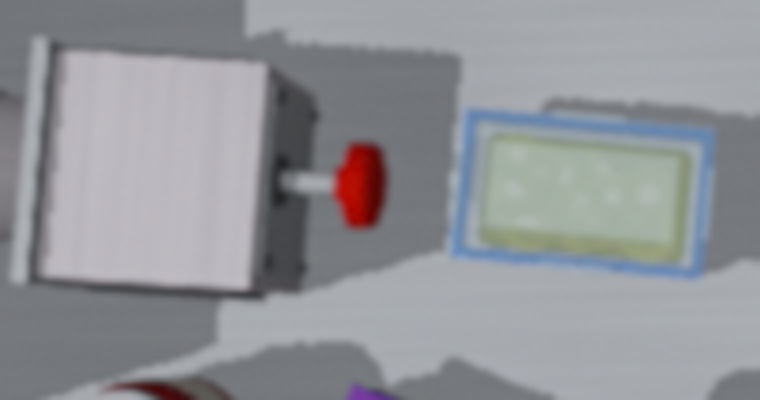

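The crop shows clear walls, a blue seal and green slices, so this is the right box, centred near (226,183). The knob rod and the box axis share a tilt of about 5° from world y. From the measurements:
- The box lid is about 178 x 103 mm, which fits.
- The knob face is at y≈0.22 and the plate at y≈0.293, so the 74 mm checks out.

Next: move above the robot side of the box.

```bash
python3 -m crank '{"travel":[[-10.15,-7.31,0],[-10.15,-7.31,0],[-10.15,-7.31,0],[-10.15,-7.31,0],[-10.15,-7.31,0]],"turn":[-0.32,-0.32,-0.32,-0.32,-0.32]}' 85 40; python3 -c "
from h import *
print(go([.485,.096,.23]),rot()[:,:2])"
```

```text
clock: 0.52
tcp_pos: [0.3342, 0.3502, 0.2309]
orientation: [-0.0, 0.045, 0.999, -0.0]
wrist_force: [0.2, -0.4, 0.8]
finger_gap: 0.085
[-4.3290416  -5.98826444  0.02383479] [[-9.95906847e-01  9.03844039e-02]
 [ 9.03845966e-02  9.95906849e-01]
 [ 4.20578798e-04 -4.56743105e-04]]
```

```bash
python3 -m crank '{"travel":[[-4.33,-6,0],[-4.33,-6,0],[-4.33,-6,0],[-4.33,-6,0],[-4.33,-6,0]],"turn":[0,0,0,0,0]}'; python3 -m crank '{"travel":[[0,-0.9,0],[0,-0.9,0],[0,-0.9,0]],"turn":[0,0,0]}'; python3 -c "
from h import *
print(go([.485,.096,.02]),rot()[:,:2])"
```

```text
clock: 0.93
tcp_pos: [0.4403, 0.1706, 0.2312]
orientation: [-0.0, 0.046, 0.999, 0.0]
wrist_force: [0.4, 0.0, 0.2]
finger_gap: 0.085
clock: 1.18
tcp_pos: [0.4366, 0.1349, 0.231]
orientation: [-0.001, 0.048, 0.999, 0.0]
wrist_force: [0.0, 0.1, -0.7]
finger_gap: 0.085
[-1.30366304 -0.85111874  5.27251793] [[-9.95365217e-01  9.61612061e-02]
 [ 9.61610805e-02  9.95365771e-01]
 [ 1.06406291e-03  6.74092717e-05]]
```

```bash
python3 -m crank '{"travel":[[-1.3,-0.85,0],[-1.3,-0.85,0.5],[-1.3,-0.85,1.5],[-1.3,-0.85,2.5],[-1.3,-0.85,3.5]],"turn":[0,0,0,0,0]}';python3 -m crank '{"travel":[[0,0,0.6],[0,0,1.2],[0,0,1.77],[0,0,1.77],[0,0,1.77]],"turn":[0,0,0,0,0]}'; python3 -c "
from h import *
cam('top','t2.png')
b=cv2.imread('pics/t2.png')[60:300,80:340];cv2.imwrite('pics/c2.png',cv2.resize(b,None,fx=2.5,fy=2.5))
print(go([.485,.096,.02]))"
```

```text
clock: 1.6
tcp_pos: [0.4857, 0.0993, 0.0901]
orientation: [0.001, 0.045, 0.999, 0.0]
wrist_force: [0.8, 1.0, -0.9]
finger_gap: 0.085
clock: 2.02
tcp_pos: [0.4838, 0.0993, 0.0196]
orientation: [-0.002, 0.045, 0.999, 0.0]
wrist_force: [-0.6, 0.7, 0.0]
finger_gap: 0.085
[-0.00167001 -0.07822213  0.02284274]
```

View pics/c2.png

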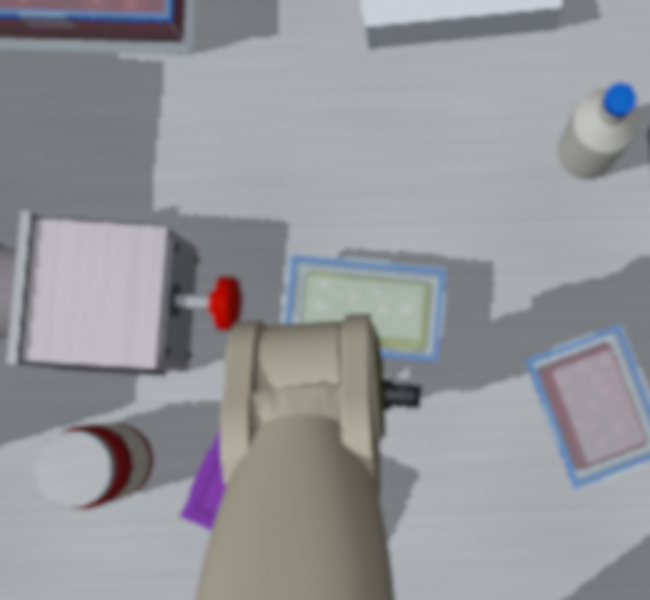

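The arm hides the fingers, but the box is still in place at crop (365,305), and nothing has been touched. Now I push it slowly along tool -x.

```bash
python3 -m crank '{"travel":[[-0.2,0,0],[-0.4,0,0],[-0.55,0,0],[-0.7,0,0],[-0.85,0,0]],"turn":[0,0,0,0,0]}';python3 -m crank '{"travel":[[-0.2,0,0],[-0.4,0,0],[-0.6,0,0],[-0.8,0,0],[-1,0,0]],"turn":[0,0,0,0,0]}';python3 -m crank '{"travel":[[-0.2,0,0],[-0.4,0,0],[-0.6,0,0],[-0.8,0,0],[-1,0,0]],"turn":[0,0,0,0,0]}'; python3 -c "
from h import *
cam('top','t3.png')
b=cv2.imread('pics/t3.png')[60:300,80:340];cv2.imwrite('pics/c3.png',cv2.resize(b,None,fx=2.5,fy=2.5))"
```

```text
clock: 2.48
tcp_pos: [0.5192, 0.0948, 0.0209]
orientation: [-0.001, 0.046, 0.999, 0.0]
wrist_force: [-4.2, 0.6, 2.2]
finger_gap: 0.0848
clock: 2.9
tcp_pos: [0.5598, 0.0912, 0.0204]
orientation: [-0.0, 0.046, 0.999, 0.0]
wrist_force: [-2.6, -0.1, 0.0]
finger_gap: 0.0852
clock: 3.32
tcp_pos: [0.5997, 0.0875, 0.0204]
orientation: [0.0, 0.046, 0.999, 0.0]
wrist_force: [-2.7, 0.5, -0.9]
finger_gap: 0.085
```

View pics/c3.png

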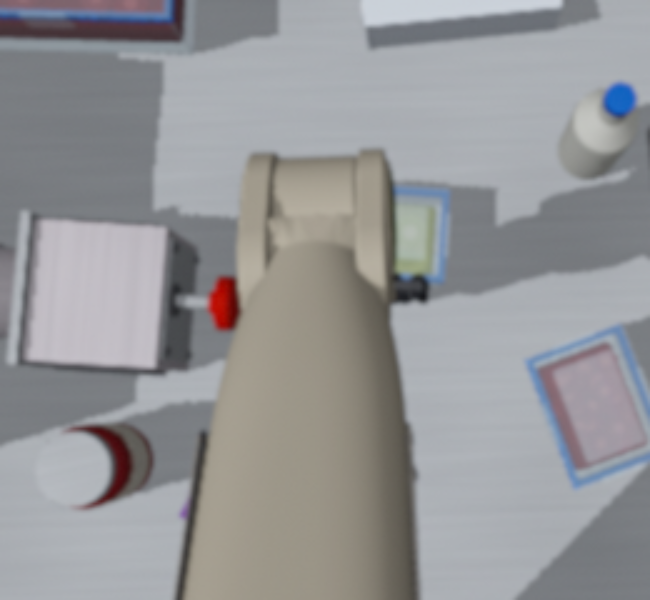

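The box slides straight, with its right end now at crop (445,235), about 85 mm on. I push 60 mm more, then back off and lift.

```bash
python3 -m crank '{"travel":[[-0.2,0,0],[-0.4,0,0],[-0.6,0,0],[-0.8,0,0],[-1,0,0]],"turn":[0,0,0,0,0]}';python3 -m crank '{"travel":[[-0.2,0,0],[-0.4,0,0],[-0.55,0,0],[-0.6,0,0],[-0.6,0,0]],"turn":[0,0,0,0,0]}';python3 -m crank '{"travel":[[0.2,0,0],[0.5,0,0],[1,0,-1],[1,0,-2],[1,0,-3]],"turn":[0,0,0,0,0]}';python3 -m crank '{"travel":[[1,0,-1],[2,0,-2],[3,0,-2],[4,0,-2],[4,0,-2]],"turn":[0,0,0,0,0]}' 34; python3 -c "
from h import *
cam('top','t4.png');cam('scene','s4.png')
b=cv2.imread('pics/t4.png')[60:300,80:340];s=cv2.imread('pics/s4.png')[100:340,200:460]
cv2.imwrite('pics/c4.png',cv2.resize(np.hstack([b,s]),None,fx=1.5,fy=1.5))"
```

```text
clock: 3.78
tcp_pos: [0.6396, 0.0838, 0.0205]
orientation: [0.0, 0.046, 0.999, 0.0]
wrist_force: [-1.6, -0.1, -1.0]
finger_gap: 0.0851
clock: 4.2
tcp_pos: [0.6639, 0.0816, 0.0207]
orientation: [0.001, 0.046, 0.999, 0.0]
wrist_force: [-0.0, 0.7, -0.7]
finger_gap: 0.0853
clock: 4.62
tcp_pos: [0.6198, 0.0857, 0.141]
orientation: [-0.002, 0.046, 0.999, -0.0]
wrist_force: [1.4, -0.0, 0.4]
finger_gap: 0.0847
clock: 5.03
tcp_pos: [0.4593, 0.1006, 0.2223]
orientation: [0.001, 0.045, 0.999, 0.0]
wrist_force: [-1.3, 0.7, -0.5]
finger_gap: 0.0344
```

View pics/c4.png

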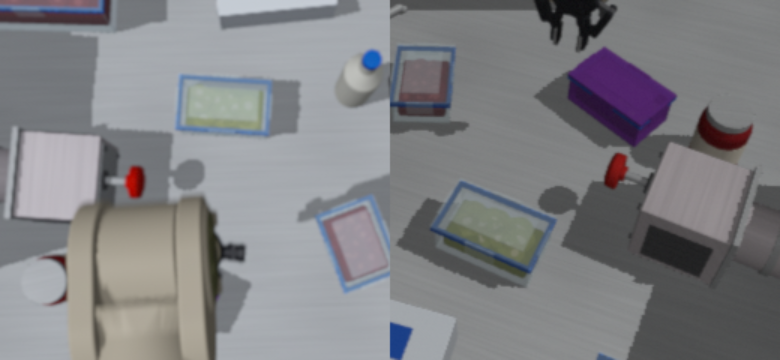

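The box now sits flat at top pixel (229,130), clear of the spray bottle. The knob stands free. Next I refine the knob pose and check the box offset.

```bash
python3 - <<'E'
from h import *
b=load('t4.png');a=load('s4.png')
ax=np.array([.09,.996]);n=np.array([.996,-.09])
bc=atz(b,228.7,130,.075);print('box',bc,(bc[:2]-[.581,.239])@n)
for c,n_ in((b,'top'),(a,'scene')):
    h=cv2.cvtColor(c['image'],cv2.COLOR_RGB2HSV).astype(int);m=(((h[...,0]<8)|(h[...,0]>172))&(h[...,1]>150)&(h[...,2]>50)).astype(np.uint8)
    k,l,s,ce=cv2.connectedComponentsWithStats(m)
    for i in range(1,k):
        if s[i,4]>60:print(n_,s[i],ce[i],atz(c,*ce[i],.1))
# prediction: head outline for candidate axis (x0) and face y
def head(x0,y0):
    P=[]
    for d in(0,.022):
        for t in np.linspace(0,6.283,40):
            P.append([x0+.09*d+.996*.03*np.cos(t),y0+.996*d-.09*.03*np.cos(t),.1+.03*np.sin(t)])
    return P
for x0 in(.57,.575,.58,.585):
    for c in(b,a):
        p=np.array([proj(c,q) for q in head(x0,.22)]);print(x0,p.min(0).round(1),p.max(0).round(1))
print(go([.586,.262,.22]),rot()[:,:2])
E
```

```text
box [0.72265014 0.07477741 0.075     ] 0.15586357108552246
top [164 171  12  21 192] [169.59375 180.8125 ] [0.58105268 0.23611192 0.1       ]
scene [410 182  31  17 235] [424.87234043 191.59574468] [0.44837873 0.39433543 0.1       ]
scene [343 203  15  22 211] [350.31279621 213.38388626] [0.5833292  0.23352313 0.1       ]
0.57 [164.7 173.1] [178.  195.8]
0.57 [341.9 196.4] [359.2 222.2]
0.575 [164.7 171.3] [178. 194.]
0.575 [341.4 197.9] [358.7 223.8]
0.58 [164.6 169.4] [178.  192.1]
0.58 [340.8 199.4] [358.2 225.3]
0.585 [164.6 167.6] [177.9 190.3]
0.585 [340.3 200.9] [357.7 226.9]
[-2.77688921  4.30320738  0.05857279] [[-9.95907817e-01  9.03597002e-02]
 [ 9.03601788e-02  9.95909128e-01]
 [-1.63048984e-03  3.65001958e-04]]
```

The offset is 156 mm, well over 120, and the top and scene views agree on the knob axis at x≈0.58. Next I turn 90° and go above the rod gap at about (0.585, 0.267).

```bash
python3 -m crank '{"travel":[[-0.6,0.9,0],[-1.2,1.8,0],[-1.8,2.7,0],[-2.3,3.6,0],[-2.76,4.43,0]],"turn":[-0.12,-0.24,-0.36,-0.48,-0.6]}';python3 -m crank '{"travel":[[0,0,0],[0,0,0],[0,0,0],[0,0,0],[0,0,0]],"turn":[-0.12,-0.24,-0.36,-0.48,-0.6]}';python3 -m crank '{"travel":[[0,0,0],[0,0,0],[0,0,0],[0,0,0],[0,0,0]],"turn":[-0.12,-0.24,-0.37,-0.37,-0.37]}'; python3 - <<'E'
from h import *
c=cam('wrist','w5.png');print(go([.585,.267,.085]),rot(),get_state()['joint_pos'][5])
for P in([.58,.223,.1],[.585,.267,.1],[.5835,.297,.1]):print(proj(c,P))
E
```

```text
clock: 5.55
tcp_pos: [0.591, 0.2675, 0.2204]
orientation: [0.001, -0.254, 0.967, -0.0]
wrist_force: [0.9, -0.1, 0.8]
finger_gap: 0.0339
clock: 5.97
tcp_pos: [0.59, 0.2662, 0.2198]
orientation: [0.0, -0.529, 0.849, -0.0]
wrist_force: [0.4, -0.0, 0.1]
finger_gap: 0.0342
clock: 6.38
tcp_pos: [0.5897, 0.2659, 0.2203]
orientation: [0.0, -0.672, 0.74, -0.0]
wrist_force: [-0.3, 0.3, 0.2]
finger_gap: 0.0342
[-0.01543236  0.11859334  3.38274129] [[-9.58812725e-02 -9.95392704e-01  3.81807165e-04]
 [-9.95392762e-01  9.58813313e-02  1.38683916e-04]
 [-1.74653137e-04 -3.66750898e-04 -9.99999917e-01]] -1.1750986146618625
[255.27969197 145.11286959]
[254.24617276 188.64818515]
[258.21423649 215.74799455]
```

View pics/w5.png

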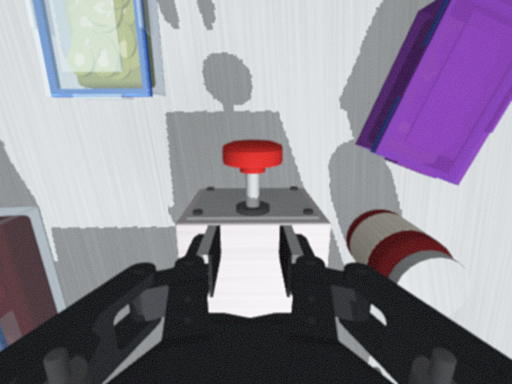

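The wrist view shows the rod at column 253, running from the boss end at row 172 to the bush at row 201. The lateral prediction was 254, so it agrees. I check the depth next.

```bash
python3 - <<'E'
from h import *
c=load('w5.png')
for n,u,v,z in(('boss end',253,172,.107),('bush front',253,201,.107),('plate top L',178,223,.13),('plate top R',329,223,.13),('head L',223,155,.1),('head R',282,155,.1),('plate lower',253,188,.0)):print(n,atz(c,u,v,z))
E
```

```text
boss end [0.58464057 0.24808521 0.107     ]
bush front [0.58737589 0.27788017 0.107     ]
plate top L [0.65948837 0.28541658 0.13      ]
plate top R [0.51754118 0.29898532 0.13      ]
head L [0.61271113 0.22962237 0.1       ]
head R [0.55450128 0.23518416 0.1       ]
plate lower [0.58738821 0.29330179 0.        ]
```

The gap middle is at y≈0.266 and the axis at x≈0.586. I descend around the rod.

```bash
python3 -m crank '{"travel":[[0,0.09,0.5],[0,0.09,1],[0,0.09,1.5],[0,0.09,2],[0,0.09,2.3]],"turn":[0,0,0,0,0]}';python3 -m crank '{"travel":[[0,0,0.3],[0,0,0.6],[0,0,0.9],[0,0,1.08],[0,0,1.08]],"turn":[0,0,0,0,0]}'; python3 - <<'E'
from h import *
c=cam('wrist','w6.png')
E
```

```text
clock: 6.85
tcp_pos: [0.5849, 0.2659, 0.1261]
orientation: [-0.001, -0.673, 0.74, 0.0]
wrist_force: [0.4, -0.2, -0.8]
finger_gap: 0.034
clock: 7.27
tcp_pos: [0.5846, 0.2659, 0.0833]
orientation: [-0.001, -0.673, 0.74, 0.001]
wrist_force: [-0.4, -0.3, -0.3]
finger_gap: 0.0342
```

View pics/w6.png

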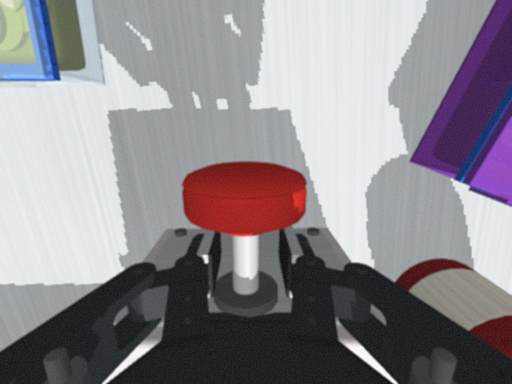

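The fingers straddle the rod behind the head, with the head at (245,195) and the rod between the fingers at rows 235–290. I start pulling gently along tool +x.

```bash
cat > chk.py <<'E'
from h import *
s=get_state(); f=-s['wrist_force']@rot()[:,0]
print('pull %.1f'%f, 'along %.4f'%((s['tcp_pos']-np.array([.5846,.2659,.083]))@rot()[:,0])); sys.exit(abs(f)>16)
E
q(){ python3 chk.py; }
q && python3 -m crank '{"travel":[[0.05,0,0],[0.1,0,0],[0.125,0,0]],"turn":[0,0,0]}'>/dev/null && q && python3 -m crank '{"travel":[[0.025,0,0],[0.05,0,0]],"turn":[0,0]}'>/dev/null && q && python3 -m crank '{"travel":[[0.025,0,0],[0.05,0,0]],"turn":[0,0]}'>/dev/null && q && python3 -m crank '{"travel":[[0.025,0,0],[0.05,0,0]],"turn":[0,0]}'>/dev/null && q && python3 -m crank '{"travel":[[0.025,0,0],[0.05,0,0]],"turn":[0,0]}'>/dev/null && q && python3 -m crank '{"travel":[[0.025,0,0],[0.05,0,0]],"turn":[0,0]}'>/dev/null && q
```

```text
pull 0.2 along -0.0002False
```

```bash
sed -i 's/sys.exit(.*/sys.exit(int(abs(f)>16))/' chk.py
q(){ python3 chk.py; }
q && python3 -m crank '{"travel":[[0.05,0,0],[0.1,0,0],[0.125,0,0]],"turn":[0,0,0]}'>/dev/null && q && python3 -m crank '{"travel":[[0.025,0,0],[0.05,0,0]],"turn":[0,0]}'>/dev/null && q && python3 -m crank '{"travel":[[0.025,0,0],[0.05,0,0]],"turn":[0,0]}'>/dev/null && q && python3 -m crank '{"travel":[[0.025,0,0],[0.05,0,0]],"turn":[0,0]}'>/dev/null && q && python3 -m crank '{"travel":[[0.025,0,0],[0.05,0,0]],"turn":[0,0]}'>/dev/null && q && python3 -m crank '{"travel":[[0.025,0,0],[0.05,0,0]],"turn":[0,0]}'>/dev/null && q
```

```text
pull 0.2 along -0.0002
pull 0.0 along 0.0046
pull -0.3 along 0.0066
pull -0.7 along 0.0087
pull 0.1 along 0.0107
pull 0.2 along 0.0126
pull 4.0 along 0.0138
```

```bash
q(){ python3 chk.py; }
python3 -m crank '{"travel":[[0.025,0,0],[0.05,0,0]],"turn":[0,0]}'>/dev/null && q && python3 -m crank '{"travel":[[0.025,0,0],[0.05,0,0]],"turn":[0,0]}'>/dev/null && q && python3 -m crank '{"travel":[[0.025,0,0],[0.05,0,0]],"turn":[0,0]}'>/dev/null && q && python3 -m crank '{"travel":[[0.025,0,0],[0.05,0,0]],"turn":[0,0]}'>/dev/null && q && python3 -m crank '{"travel":[[0.025,0,0],[0.05,0,0]],"turn":[0,0]}'>/dev/null && q && python3 -m crank '{"travel":[[0.025,0,0],[0.05,0,0]],"turn":[0,0]}'>/dev/null && q && python3 -m crank '{"travel":[[0.025,0,0],[0.05,0,0]],"turn":[0,0]}'>/dev/null && q
```

```text
pull 9.4 along 0.0149
pull 10.8 along 0.0157
pull 6.1 along 0.0186
pull 2.6 along 0.0221
pull 1.3 along 0.0253
pull 4.1 along 0.0263
pull 4.4 along 0.0283
```

The first lobe is passed at a peak of about 11 N, and the arm is compliant at about 3.5 N/mm. I keep pulling under the 16 N guard.

```bash
q(){ python3 chk.py; }
python3 -m crank '{"travel":[[0.025,0,0],[0.05,0,0],[0.075,0,0],[0.1,0,0]],"turn":[0,0,0,0]}'>/dev/null && q && python3 -m crank '{"travel":[[0.025,0,0],[0.05,0,0],[0.075,0,0]],"turn":[0,0,0]}'>/dev/null && q && python3 -m crank '{"travel":[[0.025,0,0],[0.05,0,0]],"turn":[0,0]}'>/dev/null && q && python3 -m crank '{"travel":[[0.025,0,0],[0.05,0,0]],"turn":[0,0]}'>/dev/null && q && python3 -m crank '{"travel":[[0.025,0,0],[0.05,0,0]],"turn":[0,0]}'>/dev/null && q && python3 -m crank '{"travel":[[0.025,0,0],[0.05,0,0]],"turn":[0,0]}'>/dev/null && q && python3 -m crank '{"travel":[[0.025,0,0],[0.05,0,0]],"turn":[0,0]}'>/dev/null && q && python3 -m crank '{"travel":[[0.025,0,0],[0.05,0,0]],"turn":[0,0]}'>/dev/null && q && python3 -m crank '{"travel":[[0.025,0,0],[0.05,0,0]],"turn":[0,0]}'>/dev/null && q && python3 -m crank '{"travel":[[0.025,0,0],[0.05,0,0]],"turn":[0,0]}'>/dev/null && q && python3 -m crank '{"travel":[[0.025,0,0],[0.05,0,0]],"turn":[0,0]}'>/dev/null && q
```

```text
pull 8.4 along 0.0320
pull 10.5 along 0.0334
pull 5.6 along 0.0364
pull 1.0 along 0.0398
pull 1.5 along 0.0424
pull 4.1 along 0.0434
pull 7.1 along 0.0451
pull 12.2 along 0.0454
pull 17.6 along 0.0456
```

The force rose to 17.6 N with no further motion at about 32 mm out, so that is the solid stop past the click. I back the fingers off within the gap and check that the knob stays.

```bash
python3 -m crank '{"travel":[[-0.06,0,0],[-0.12,0,0],[-0.2,0,0],[-0.3,0,0],[-0.4,0,0]],"turn":[0,0,0,0,0]}' && python3 chk.py; python3 - <<'E'
from h import *
cam('wrist','w7.png')
E
```

```text
clock: 11.73
tcp_pos: [0.5825, 0.2319, 0.0854]
orientation: [-0.0, -0.673, 0.739, -0.0]
wrist_force: [0.4, 0.9, -0.2]
finger_gap: 0.0343
pull 1.0 along 0.0340
```

View pics/w7.png

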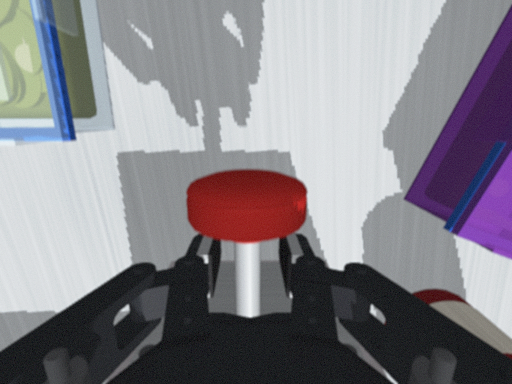

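The knob stays out with the fingers clear of the head, whose lower rim is at row 240. I raise, move in front, close the fingers and wait more than 2 s.

```bash
python3 -m crank '{"travel":[[0,0,-0.4],[0,0,-0.9],[0,0,-1.6],[0,0,-2.3],[0,0,-2.3]],"turn":[0,0,0,0,0]}' && python3 -m crank '{"travel":[[0.4,0,0],[0.8,0,0],[1.2,0,0],[1.6,0,0],[1.9,0,0]],"turn":[0,0,0,0,0]}' 0 20 >/dev/null; for i in 1 2 3; do :; done; python3 -m crank '{"travel":[[0,0,0],[0,0,0],[0,0,0],[0,0,0],[0,0,0]],"turn":[0,0,0,0,0]}'>/dev/null; python3 -m crank '{"travel":[[0,0,0],[0,0,0],[0,0,0],[0,0,0],[0,0,0]],"turn":[0,0,0,0,0]}'>/dev/null;python3 -m crank '{"travel":[[0,0,0],[0,0,0],[0,0,0],[0,0,0],[0,0,0]],"turn":[0,0,0,0,0]}'>/dev/null; python3 -m crank '{"travel":[[0,0,0],[0,0,0],[0,0,0],[0,0,0],[0,0,0]],"turn":[0,0,0,0,0]}'>/dev/null; python3 -m crank '{"travel":[[0,0,0],[0,0,0],[0,0,0],[0,0,0],[0,0,0]],"turn":[0,0,0,0,0]}'; python3 - <<'E'
from h import *
cam('top','t8.png');cam('scene','s8.png')
c=load('s8.png');h=cv2.cvtColor(c['image'],cv2.COLOR_RGB2HSV).astype(int);m=(((h[...,0]<8)|(h[...,0]>172))&(h[...,1]>150)&(h[...,2]>50)).astype(np.uint8)
k,l,s,ce=cv2.connectedComponentsWithStats(m)
for i in range(1,k):
    if s[i,4]>60:print(s[i],ce[i],atz(c,*ce[i],.1))
b=cv2.imread('pics/t8.png')[60:300,80:340];s=cv2.imread('pics/s8.png')[100:340,200:460]
cv2.imwrite('pics/c8.png',cv2.resize(np.hstack([b,s]),None,fx=1.5,fy=1.5))
E
```

```text
clock: 12.2
tcp_pos: [0.5855, 0.2328, 0.1837]
orientation: [0.004, -0.674, 0.739, -0.002]
wrist_force: [0.6, -0.2, 1.1]
finger_gap: 0.034
clock: 14.7
tcp_pos: [0.5755, 0.1567, 0.1773]
orientation: [0.0, -0.674, 0.739, 0.0]
wrist_force: [-0.4, 0.1, -0.4]
finger_gap: -0.0
[410 181  31  18 248] [424.33064516 191.52822581] [0.44865082 0.39300902 0.1       ]
[332 198  15  23 212] [338.85377358 209.01886792] [0.58049819 0.20363761 0.1       ]
```

View pics/c8.png

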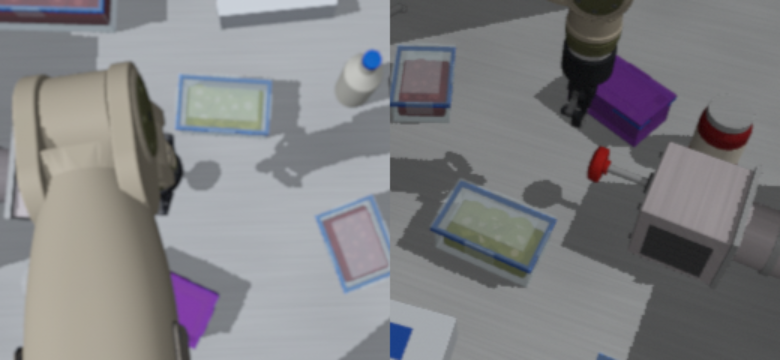

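The knob stays out by itself: in the scene view the head moved 30 mm, to pixel (339,209). The fingers are closed in front of it, and over 2 s have passed untouched. I descend and push.

```bash
q(){ python3 chk.py; }
python3 -m crank '{"travel":[[0,-0.05,0.5],[0,-0.05,1],[0,-0.05,1.6],[0,-0.05,2.2],[0,-0.05,2.25]],"turn":[0,0,0,0,0]}' && q && python3 -m crank '{"travel":[[-0.1,0,0],[-0.2,0,0],[-0.3,0,0],[-0.35,0,0],[-0.4,0,0]],"turn":[0,0,0,0,0]}' >/dev/null && q && python3 -m crank '{"travel":[[-0.025,0,0],[-0.05,0,0],[-0.075,0,0]],"turn":[0,0,0]}' >/dev/null && q  && python3 -m crank '{"travel":[[-0.025,0,0],[-0.05,0,0],[-0.075,0,0]],"turn":[0,0,0]}' >/dev/null && q && python3 -m crank '{"travel":[[-0.025,0,0],[-0.05,0,0],[-0.075,0,0]],"turn":[0,0,0]}' >/dev/null && q && python3 -m crank '{"travel":[[-0.025,0,0],[-0.05,0,0],[-0.075,0,0]],"turn":[0,0,0]}' >/dev/null && q && python3 -m crank '{"travel":[[-0.025,0,0],[-0.05,0,0],[-0.075,0,0]],"turn":[0,0,0]}' >/dev/null && q
```

```text
clock: 15.22
tcp_pos: [0.5743, 0.1561, 0.0829]
orientation: [-0.003, -0.674, 0.739, 0.002]
wrist_force: [-1.1, 0.4, -0.2]
finger_gap: -0.0001
pull 0.3 along 0.1103
pull 0.2 along 0.0927
pull 0.7 along 0.0904
pull 0.5 along 0.0876
pull -5.6 along 0.0856
pull -0.3 along 0.0810
pull 0.4 along 0.0781
```

The knob is out of the on detent, pushed at about 6 N. I follow it in.

```bash
q(){ python3 chk.py; }
python3 -m crank '{"travel":[[-0.05,0,0],[-0.1,0,0],[-0.15,0,0],[-0.175,0,0],[-0.2,0,0]],"turn":[0,0,0,0,0]}' >/dev/null && q && python3 -m crank '{"travel":[[-0.025,0,0],[-0.05,0,0]],"turn":[0,0]}' >/dev/null && q && python3 -m crank '{"travel":[[-0.025,0,0],[-0.05,0,0]],"turn":[0,0]}' >/dev/null && q && python3 -m crank '{"travel":[[-0.025,0,0],[-0.05,0,0]],"turn":[0,0]}' >/dev/null && q && python3 -m crank '{"travel":[[-0.025,0,0],[-0.05,0,0]],"turn":[0,0]}' >/dev/null && q && python3 -m crank '{"travel":[[-0.025,0,0],[-0.05,0,0]],"turn":[0,0]}' >/dev/null && q && python3 -m crank '{"travel":[[-0.025,0,0],[-0.05,0,0]],"turn":[0,0]}' >/dev/null && q && python3 -m crank '{"travel":[[-0.025,0,0],[-0.05,0,0]],"turn":[0,0]}' >/dev/null && q && python3 -m crank '{"travel":[[-0.025,0,0],[-0.05,0,0]],"turn":[0,0]}' >/dev/null && q && python3 -m crank '{"travel":[[-0.025,0,0],[-0.05,0,0]],"turn":[0,0]}' >/dev/null && q
```

```text
pull -0.5 along 0.0703
pull -3.8 along 0.0691
pull -5.5 along 0.0679
pull 0.3 along 0.0646
pull -0.1 along 0.0620
pull -0.3 along 0.0601
pull -0.2 along 0.0583
pull -2.7 along 0.0568
pull -10.7 along 0.0567
pull -17.5 along 0.0568
```

The knob is at the solid home stop, at the predicted 0.0565, with 17.5 N on it. I back off, rise and verify.

```bash
python3 -m crank '{"travel":[[0.1,0,0],[0.3,0,0],[0.6,0,0],[0.9,0,-0.5],[1,0,-1.5]],"turn":[0,0,0,0,0]}' >/dev/null; python3 -m crank '{"travel":[[0,0,-1],[0,0,-2],[0.5,0,-2],[1.5,0,-2],[1.5,0,-2]],"turn":[0,0,0,0,0]}'; python3 -m crank '{"travel":[[0,0,0],[0,0,0],[0,0,0],[0,0,0]],"turn":[0,0,0,0]}'>/dev/null; python3 - <<'E'
from h import *
cam('top','t9.png');c=cam('scene','s9.png')
h=cv2.cvtColor(c['image'],cv2.COLOR_RGB2HSV).astype(int);m=(((h[...,0]<8)|(h[...,0]>172))&(h[...,1]>150)&(h[...,2]>50)).astype(np.uint8)
k,l,s,ce=cv2.connectedComponentsWithStats(m)
for i in range(1,k):
    if s[i,4]>60:print(s[i],ce[i],atz(c,*ce[i],.1))
cv2.imwrite('pics/c9.png',np.hstack([cv2.resize(cv2.imread('pics/'+f),(400,300)) for f in('t9.png','s9.png')]))
E
```

```text
clock: 19.63
tcp_pos: [0.5737, 0.1087, 0.2286]
orientation: [0.0, -0.672, 0.74, -0.001]
wrist_force: [0.3, 0.8, 0.7]
finger_gap: 0.0001
[410 181  31  18 241] [424.58921162 191.57261411] [0.44856101 0.3936484  0.1       ]
[343 202  15  23 212] [350.26415094 213.39622642] [0.58340858 0.23342051 0.1       ]
```

View pics/c9.png

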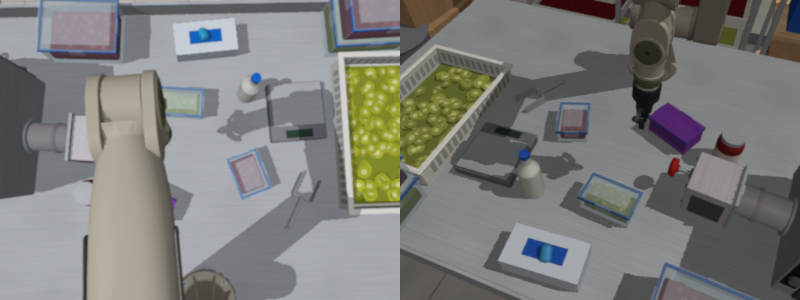

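The knob is back at its starting place to within 0.1 mm (head pixel 350.3, 213.4). The fruit box is still at its new place, and nothing else has moved.

```bash
python3 -c "
from h import *
print(hand_in())"
```

```text
the job is handed in; nothing more can be done
None
```

The job is done and handed in at about 20 s of the 61 s allowed; the hand-in reports no verdict.

- **Fruit box:** I slid the kiwi box sideways until its centre was about 156 mm from the knob's line. It stayed flat on the bench.
- **Pulling the knob:** I hooked the fingers behind the head and pulled until it met the solid stop at about 32 mm. The highest pull I read was 17.6 N.
- **Staying out:** With the fingers clear, the knob stayed out by itself at about 30 mm for more than 2.5 s.
- **Pushing home:** I pushed it in with the fingers closed until it met the home stop; the highest push I read was 17.5 N.

**Last checks:**
- In the scene view the knob head is within 0.1 mm of where it started.
- The box looked flat and unmoved since the push.
- None of the other things on the bench looked moved, judged by eye; the arm hid most of the jar and purple box in the last top view, but both showed in the scene view.
- The gripper was clear in the air.
- No check failed or disagreed. Forces were only read between moves, so short peaks in between were not seen.

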